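# Fit the crank to the lens mount and scan its label

### The job

Fit the loose crank onto the square shaft on top of the lens mount, pushed fully home, and let go of it. Then pick up the hand scanner and point it at the middle of the barcode label on the front of the mount, window 3 to 10 cm from the label, level and roughly square-on, and hold it still for a full second. Finally lay the scanner down in its blue cradle, either way round; never touch the lens, and leave the other things on the table where they are.

Things in the scene. Friction and masses are not known exactly. Their poses are not given: they have to be found in the camera images.
- mount: The lens mount, bolted down: a dark block 100 x 240 x 90 mm (x, y, z); origin at the centre of its underside, z up; its own -x face is the front, turned roughly to the robot. On its top stand the square shaft (at x -20, y -65 mm) and the lens (around y +60 mm). It does not move.
- label (a point): Centre of the barcode label on the mount's front face: white, 56 mm wide, 36 mm high, black bars, upright, facing the mount's -x. 55 mm above the table; in the mount's frame (-52, +45, 55) mm. A yellow stripe, 56 mm long, on the mount's top front edge lies straight above it. Axes are the mount's.
- lens: The lens on the mount, never to be touched: steel barrel 58 mm across with a black ring 66 mm across and a brass eyepiece, lying along the mount's x. Origin on the barrel's axis, 140 mm above the table, at (10, 60) mm in the mount's frame; spans x -36 to +70 mm from there; its top is 173 mm above the table.
- shaft_seat (a point): Foot of the square steel shaft, on the round collar (34 mm across) on which the crank comes to rest, 98 mm above the table. Shaft upright, 12 mm square, 22 mm high, the last 6 mm tapering to 8 mm square; its sides lie along this frame's x and y. It turns about z against a small friction (0.06 N m); its yaw differs each time.
- crank: Loose crank on the pink mat: dark steel hub 34 x 34 x 30 mm high with a 14 mm square hole right through along z, sides along x and y. Origin: centre of the hub's underside, z up. A flat arm (14 mm wide, 16 to 26 mm up) runs along +x to 60 mm with an upright red handle at x = 52 mm, top 54 mm up. 120 g; centre of mass 8 mm off. Grip the hub across y. All four ways round fit.
- scanner: Hand scanner lying loose, 170 mm long along x, 200 g. Origin: centre of its underside, under its centre of mass; z up. Grey handle 28 mm wide, 30 mm high, x -85 to +50 mm, orange button on top; black head 38 mm wide, 40 mm high, x 50 to 85 mm, red window in its +x end. The beam leaves along +x at y 0, 20 mm above the underside. Grip across y at x = 0.
- cradle: The scanner's cradle, fixed, blue: base 120 x 64 x 8 mm; two saddles 12 mm thick at x = -35 and +35 mm, open upwards, free space between. Channel along x, 35 mm wide, floor 30 mm and cheek tops 44 mm above the table. Origin: centre of the underside. The scanner's handle lies in both saddles, its origin over the cradle's, either way round.
- cradle_seat (a point): Centre of the cradle's channel at the height of its floor, 30 mm above the cradle's underside: the scanner's origin belongs here. Axes are the cradle's.
- mat: Pink foam mat fixed to the table, 180 x 140 x 4 mm; origin at the centre of its underside. The crank and the copper spacer stand on it.
- extrusion: Bystander: upright aluminium profile 40 x 40 x 150 mm, loose; origin under its centre.
- tall_post: Bystander: upright steel post, 25 mm across on a 56 mm black disc, 130 mm high, loose; origin under its centre.
- short_post: Bystander: the same kind of post, 90 mm high, loose, in front of the mount on the shaft's side; origin under its centre.
- lens_cap: Bystander: flat black cap, 44 mm across, 12 mm high; origin under its centre.
- iris: Bystander: brass ring, 44 mm across, 12 mm high; origin under its centre.
- spacer: Bystander: copper ring on the mat, 28 mm across, 10 mm high; origin under its centre.
- lens_case: Bystander: dark closed case 70 x 90 x 35 mm with a label of its own on top (not the one to scan); origin under its centre.
- screwdriver: Bystander: blue screwdriver lying behind the mount; origin under its middle.

How it is judged:
By the outcome, as a careful person would: the job done as asked, in the order asked, and still so for the second after the job is handed in, with the robot touching nothing.
It also fails if it takes over 72 s, if anything falls off the work surface, if the arm or the gripper's body presses on something with over 40 N, if the wrist force passes 120 N, or if a joint passes its speed limit or range.

### The arm

A 7-joint arm with a two-finger parallel gripper is mounted at the origin on the work surface. World frame = base frame: x ahead of the robot, y to its left, z up, the work surface at z = 0. Lengths are in m, angles in rad, forces in N, time in s.
With the tool pointing down it reaches from about 0.4 to 0.925 m from the base axis. Payload 4.1 kg.
Tool frame: the origin (TCP) lies at the very end of the fingers, on their centre line; the grasp point (between the pads) lies 19 mm behind it (env.hold_point_z is the distance from the TCP to the grasp point, in m); y points along the fingers, x is the direction in which the jaws open and shut, and the axes are right-handed (so a half turn about y gives the same grasp; the last joint's range is limited). The gripper opens to 85 mm and grips with 20 to 120 N. Pads are 22 mm wide; open, the fingers measure 114 mm over their backs; the gripper's body (76 mm by 85 mm) begins 54 mm behind the grasp point. The pads swing forward as they close: fully open they stand 13 mm farther back than shut.
Start: joints at [-1.347, 0.398, 0.045, 1.537, -0.019, 1.207, -0.051], TCP at [0.206, 0.616, 0.231] pointing down, gripper open.
Joint ranges: [-2.82, 2.82], [-0.49, 2.23], [-1.37, 1.46], [0, 2.46], [-1.36, 4.5], [0.23, 2], [-2.94, 2.94]. Speed limits (rad/s): [2.57, 2.57, 3.14, 3.14, 3.14, 3.14, 3.14].

### API

Orientations are given as a 3x3 rotation matrix whose columns are the frame's x, y, z axes.
In Python, from bench import status, imaging, job, env gives the robot as it stands.
- The arm moves only by the tool drive_tool, never from a script. Its argument "steps" is a list of rows, each an object with "dp": the shift along the tool's x, y, z in m, a list of three; "delta_rot": the turn, a rotation vector about the tool's x, y, z in rad, a list of three. A call has 1 to 20 rows; each row is the pose to reach, as a shift and turn from the pose measured when the call began, along the tool's axes at that moment; what a row does not reach only later rows make up. A row lasts 1/10 s, in which the tool goes at most 50 mm and 8.59 degrees, less where a joint would pass 70% of its speed; a pose out of reach is approached as far as the arm can. A call with a gripper value outside its range is refused whole. "grip" is the closure, from 0 (fully open) to 1 (shut), set as the call begins (left out, the last holds). The fingers move at their own pace and stop on an object; "grip_force" is the grip in N (left out, the last holds). Time passes only in rows, so rows that repeat a pose let the fingers close. It gives the time, the measured TCP pose, the force and the opening at its end, in the units of the state.
- status.state(): the state, without advancing time (a new reading comes with each control period).
- imaging.snapshot(name): name is "scene" or "side" or "wrist"; returns the picture (480x640x3 uint8, red, green, blue); there is no depth.
- imaging.camera_info(name): a dict with "fx", "fy", "cx", "cy" (pixels), "R" (3x3) and "t" (3): a world point X has camera coordinates R X + t. Camera axes: x right, y down, z forward; pixel columns grow to the right and rows downward; lengths in m; the calibration is good to about 2 mm. A picture is of the moment at which its call begins: read the wrist's pose just before it. camera_info takes no time and is no camera call; for the wrist camera it gives the pose at the moment of the call.
- job.job_done(): hands the job in, once; it reports no verdict.
Trained networks look in the newest picture that a camera, given by its name, has taken for a name from the list of things; names that differ only in an ending like _2 or _b are one class to them, and where a whole thing is asked for, a point or a joint stands for the part that bears it (a point fixed in the world has none). Each returns a list of dicts, best first, with "score" (0 to 1); they miss things now and then, are a little off and sometimes report something else, mostly with a low value. They report only what shows in the picture. A call takes as long as a camera call.
- imaging.search_frame(label, camera): "centre" ([x, y, z] in m, in world coordinates, good to about 4 mm: the middle of the surface that is visible of it).
- imaging.landmark_of(label, camera): "centre" ([x, y, z] in m, in world coordinates, good to about 4 mm: a listed point, or the origin of a listed thing).
The state is a dict: "time_s": time; "qpos": joint angles; "qvel": joint speeds; "joint_efforts": joint torques, N m; "ee_pos": TCP position; "eef_rot": TCP orientation; "ft_force": force on the tool from outside, world axes, zero at the start; "moment": the same for the moment, N m; "finger_gap": finger opening in m.
Only numpy, scipy, OpenCV 4.12 (cv2) and the standard library are available. Lean on these libraries where they do the work, as an engineer would, in place of code of your own. Each camera call takes 0.05 s, during which the arm holds its last target. There are 200 camera calls.

## Working session

There is one attempt and no reset: what is moved stays moved. The work goes in short steps, Python scripts to look and compute and a tool call to move; the robot and the scene stay as the last step left them, time stands still between calls to the robot, and variables do not carry over. Pictures are saved under pics/ and viewed, about 8 in all and at most 12, crops included, and the job is handed in when it is done.

Besides the shell and the picture viewer there is one more tool, called after "Emit:" as a command line: name --argument value ..., lists and objects as JSON in quotes. drive_tool: Moves the arm, as the interface text tells. Its arguments: {"type":"object","properties":{"steps":{"type":"array","items":{"type":"object","properties":{"dp":{"type":"array","items":{"type":"number"}},"delta_rot":{"type":"array","items":{"type":"number"}}}}},"grip":{"type":"number"},"grip_force":{"type":"number"}},"required":["steps"]}

```bash
mkdir -p pics; ls; python3 - <<'E'
from bench import status, imaging, env
import cv2, numpy as np
s=status.state(); print({k:np.round(v,3).tolist() for k,v in s.items()}); print(env.hold_point_z)
for c in ["scene","side"]:
    im=imaging.snapshot(c); cv2.imwrite(f"pics/{c}0.png",im[:,:,::-1])
    ci=imaging.camera_info(c); print(c,ci["fx"],ci["cx"],(-np.array(ci["R"]).T@ci["t"]).round(3))
    for n in ["mount","label","lens","shaft_seat","crank","scanner","cradle_seat","mat","extrusion","tall_post","short_post","lens_case"]:
        r=imaging.landmark_of(n,c)
        print(n,[(np.round(d["centre"],3).tolist(),round(d["score"],2)) for d in r[:2]])
E
```

```text
pics
{'time_s': 0.0, 'qpos': [-1.347, 0.399, 0.045, 1.538, -0.019, 1.207, -0.051], 'qvel': [-0.001, 0.0, 0.001, -0.0, 0.0, 0.0, -0.0], 'joint_efforts': [0.001, -47.513, 1.365, -25.421, 0.011, 0.009, 0.0], 'ee_pos': [0.206, 0.616, 0.23], 'eef_rot': [[0.317, -0.0, -0.948], [0.948, -0.002, 0.317], [-0.002, -1.0, -0.0]], 'ft_force': [-0.482, -0.509, -0.391], 'moment': [-0.029, 0.056, 0.015], 'finger_gap': 0.085}
0.0187
scene 448.2569858701165 316.4441433492824 [ 0.968 -0.535  0.885]
mount [([0.679, -0.033, 0.003], 0.55)]
label [([0.623, 0.002, 0.058], 0.68)]
lens [([0.682, 0.029, 0.141], 0.71)]
shaft_seat [([0.672, -0.104, 0.096], 0.52)]
crank [([0.495, 0.369, 0.006], 0.63), ([0.671, -0.102, 0.093], 0.16)]
scanner [([0.449, 0.023, 0.003], 0.82)]
cradle_seat [([0.482, -0.339, 0.03], 0.98)]
mat [([0.522, 0.377, -0.002], 0.97)]
extrusion [([0.721, -0.281, 0.002], 0.97)]
tall_post [([0.696, 0.294, 0.002], 0.97)]
short_post [([0.594, -0.147, 0.003], 0.77)]
lens_case [([0.699, -0.403, -0.003], 0.94)]
side 522.451202282344 309.1505574167297 [ 0.167 -0.689  0.908]
mount [([0.678, -0.03, 0.002], 0.91), ([0.668, -0.097, 0.103], 0.62)]
label [([0.524, 0.38, -0.002], 0.71), ([0.62, 0.006, 0.057], 0.57)]
lens [([0.683, 0.027, 0.139], 0.62)]
shaft_seat [([0.667, -0.097, 0.1], 0.5)]
crank [([0.496, 0.379, 0.001], 0.57)]
scanner [([0.446, 0.023, 0.002], 0.63)]
cradle_seat [([0.484, -0.341, 0.029], 0.69), ([0.522, 0.38, -0.001], 0.5)]
mat [([0.523, 0.382, -0.0], 0.9)]
extrusion [([0.718, -0.279, -0.003], 0.58), ([0.444, 0.022, 0.001], 0.19)]
tall_post [([0.694, 0.297, -0.001], 0.67), ([0.666, -0.094, 0.099], 0.61)]
short_post [([0.598, -0.15, 0.005], 0.58)]
lens_case [([0.695, -0.401, 0.002], 0.82)]
```

View pictures.

View pics/scene0.png

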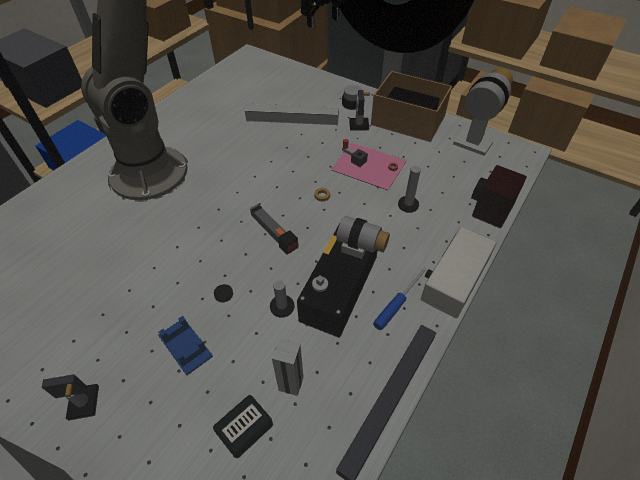

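View pics/side0.png

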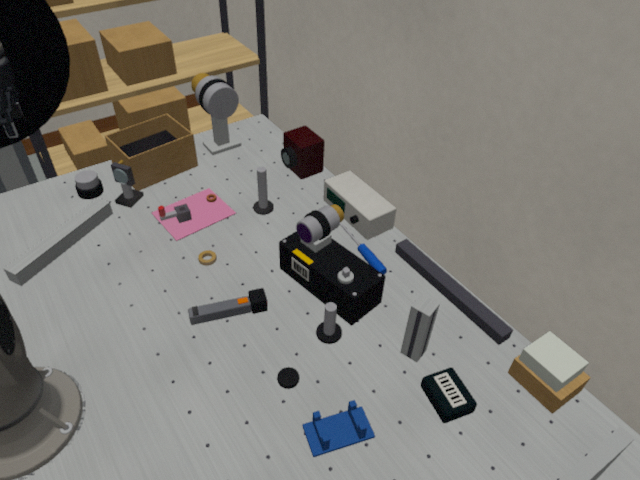

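```bash
cat > h.py <<'E'
from bench import status, imaging, env
import cv2, numpy as np
from scipy.spatial.transform import Rotation as Ro
def snap(c,f=None):
    ci=imaging.camera_info(c); im=imaging.snapshot(c)[:,:,::-1].copy()
    if f: cv2.imwrite("pics/"+f,im)
    return im,{k:np.array(v,float) for k,v in ci.items()}
def proj(ci,X):
    c=np.atleast_2d(X)@ci["R"].T+ci["t"]
    return np.c_[ci["fx"]*c[:,0]/c[:,2]+ci["cx"],ci["fy"]*c[:,1]/c[:,2]+ci["cy"]]
def ray(ci,u,v,z):
    d=ci["R"].T@[(u-ci["cx"])/ci["fx"],(v-ci["cy"])/ci["fy"],1]; o=-ci["R"].T@ci["t"]
    return o+d*(z-o[2])/d[2]
def down(phi):  # tool down, tool x at world angle phi
    x=np.array([np.cos(phi),np.sin(phi),0]); y=np.array([0,0,-1.]); return np.c_[x,y,np.cross(x,y)]
def go(p,R,verbose=True):
    s=status.state(); R0=np.array(s["eef_rot"]); 
    dp=R0.T@(np.array(p)-s["ee_pos"]); dr=Ro.from_matrix(R0.T@R).as_rotvec()
    print("dp",dp.round(4).tolist(),"rot",dr.round(4).tolist(),"rows",np.ceil(max(np.linalg.norm(dp)/.05,np.degrees(np.linalg.norm(dr))/8.59)))
E
python3 - <<'E'
from h import *
ci={c:{k:np.array(v,float) for k,v in imaging.camera_info(c).items()} for c in ["scene","side","wrist"]}
h=np.array([.4955,.374,.058])
for c,u,v in[("scene",346,141),("side",162,207)]:
    t=ray(ci[c],u,v,.058); print(c,t.round(3),np.degrees(np.arctan2(*(t-h)[1::-1])))
s=status.state(); R=np.array(s["eef_rot"]); w=ci["wrist"]; o=-w["R"].T@w["t"]
print("cam in tool",(R.T@(o-s["ee_pos"])).round(3),(R.T@w["R"].T).round(2).tolist(),w["fx"],w["fy"])
go([.5,.375,.25],R)
E
```

```text
scene [0.446 0.375 0.058] 178.43076447021434
side [0.445 0.375 0.058] 179.38126965898311
cam in tool [-0.001 -0.143  0.072] [[1.0, -0.0, 0.0], [-0.0, -0.28, 0.96], [-0.0, -0.96, -0.28]] 419.0043265831326 419.0043265831326
dp [-0.1358, -0.0187, -0.3552] rot [0.0, 0.0, 0.0] rows 8.0
```

```bash
python3 - <<'E'
from h import *
go([.5,.375,.18],down(np.pi/2))
E
```

```text
dp [-0.1358, 0.0513, -0.3552] rot [0.0, -0.3227, 0.0001] rows 8.0
```

Emit:
drive_tool --steps '[{"dp": [-0.136,0,-0.355],"delta_rot": [0,-0.323,0]},{"dp": [-0.136,0,-0.355],"delta_rot": [0,-0.323,0]},{"dp": [-0.136,0,-0.355],"delta_rot": [0,-0.323,0]},{"dp": [-0.136,0,-0.355],"delta_rot": [0,-0.323,0]},{"dp": [-0.136,0,-0.355],"delta_rot": [0,-0.323,0]},{"dp": [-0.136,0,-0.355],"delta_rot": [0,-0.323,0]},{"dp": [-0.136,0.051,-0.355],"delta_rot": [0,-0.323,0]},{"dp": [-0.136,0.051,-0.355],"delta_rot": [0,-0.323,0]},{"dp": [-0.136,0.051,-0.355],"delta_rot": [0,-0.323,0]},{"dp": [-0.136,0.051,-0.355],"delta_rot": [0,-0.323,0]},{"dp": [-0.136,0.051,-0.355],"delta_rot": [0,-0.323,0]}]'

```text
time_s: 2.4
ee_pos: [0.4989, 0.3768, 0.181]
eef_rot: [[-0.002, 0.0, -1.0], [1.0, 0.002, -0.002], [0.002, -1.0, -0.0]]
ft_force: [0.6, -0.5, 0.5]
finger_gap: 0.0855
```

```bash
python3 - <<'E'
from h import *
im,ci=snap("wrist"); s=status.state(); print(s["time_s"],np.round(s["ee_pos"],4))
print(proj(ci,[[.4955,.374,.034],[.445,.375,.058]]))
for n in ["crank","spacer"]:
  print([(np.round(d["centre"],4),d["score"]) for d in imaging.landmark_of(n,"wrist")])
cv2.imwrite("pics/w1.png",im)
E
```

```text
2.45 [0.4987 0.3771 0.1812]
[[309.46517721 216.92478984]
 [310.82391388 146.6042304 ]]
[(array([0.4882, 0.3743, 0.0022]), 0.57)]
[(array([0.5893, 0.4056, 0.001 ]), 0.82)]
```

View pics/w1.png

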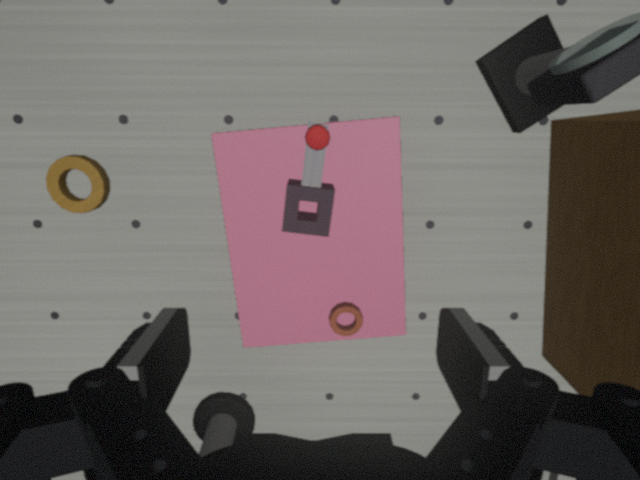

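```bash
python3 - <<'E'
import cv2
im=cv2.imread("pics/w1.png")[115:250,260:360]
cv2.imwrite("pics/w1c.png",cv2.resize(im,None,fx=4.4,fy=4.4,interpolation=cv2.INTER_CUBIC))
E
```

```text
(no output)
```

View pics/w1c.png

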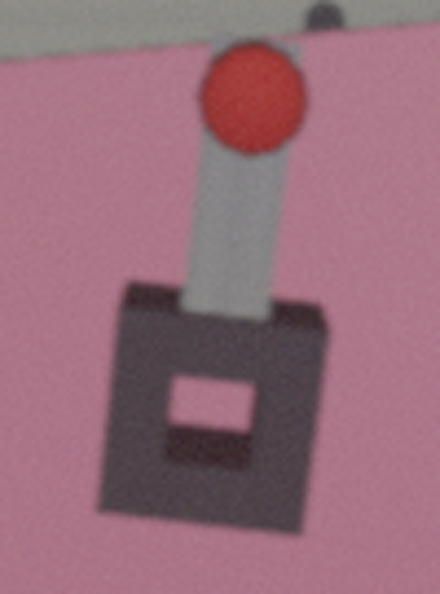

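```bash
python3 - <<'E'
from h import *
from scipy.optimize import least_squares
ci={k:np.array(v,float) for k,v in imaging.camera_info("wrist").items()}
px=np.array([[123,306],[328,328],[300,533],[97,511],[253,97],[172,377],[256,381],[250,467],[166,460]])/4.4+[260,115]-.4
a=.017;b=.007
# image up=-x world=crank +x ; image right=+y world = crank -y
M=np.array([[a,a,.03],[a,-a,.03],[-a,-a,.03],[-a,a,.03],[.052,0,.054],[b,b,.03],[b,-b,.03],[-b,-b,.03],[-b,b,.03]])
def f(q):
    X=M@Ro.from_euler("z",q[2]).as_matrix().T+[q[0],q[1],.004]; return (proj(ci,X)-px).ravel()
r=least_squares(f,[.495,.374,np.pi]); x,y,t=r.x; print(x,y,np.degrees(t),r.fun.reshape(-1,2).round(1).tolist())
go([x,y,.08],down(t-np.pi/2)); go([x,y,.007],down(t-np.pi/2))
E
```

```text
0.49081131940540235 0.3728554069306105 173.45228921289478 [[-1.4, -0.4], [0.5, 0.3], [0.7, 0.2], [-0.2, -0.1], [-0.2, 0.3], [0.2, -0.8], [0.9, 0.6], [-0.1, 0.3], [-0.5, -0.4]]
dp [-0.0042, 0.1013, 0.0081] rot [0.0007, 0.1177, 0.0019] rows 3.0
dp [-0.0043, 0.1743, 0.0082] rot [0.0007, 0.1177, 0.0019] rows 4.0
```

Emit:
drive_tool --steps '[{"dp": [-0.0042,0.06,0.008],"delta_rot": [0,0.118,0.002]},{"dp": [-0.0042,0.1,0.008],"delta_rot": [0,0.118,0.002]},{"dp": [-0.0042,0.12,0.008],"delta_rot": [0,0.118,0.002]},{"dp": [-0.0042,0.14,0.008],"delta_rot": [0,0.118,0.002]},{"dp": [-0.0042,0.16,0.008],"delta_rot": [0,0.118,0.002]},{"dp": [-0.0042,0.174,0.008],"delta_rot": [0,0.118,0.002]},{"dp": [-0.0042,0.174,0.008],"delta_rot": [0,0.118,0.002]},{"dp": [-0.0042,0.174,0.008],"delta_rot": [0,0.118,0.002]}]'

```text
time_s: 3.35
ee_pos: [0.4911, 0.3736, 0.0078]
eef_rot: [[0.114, 0.001, -0.993], [0.993, 0.0, 0.114], [0.001, -1.0, -0.001]]
ft_force: [0.5, 0.2, -0.0]
finger_gap: 0.0853
```

Emit:
drive_tool --steps '[{"dp": [0,0,0]},{"dp": [0,0,0]},{"dp": [0,0,0]},{"dp": [0,0,0]},{"dp": [0,0,0]},{"dp": [0,0,0]},{"dp": [0,0,0]},{"dp": [0,0,0]}]' --grip 1 --grip_force 50

```text
invalid input
```

Emit:
drive_tool --steps '[{"dp": [0,0,0],"delta_rot": [0,0,0]},{"dp": [0,0,0],"delta_rot": [0,0,0]},{"dp": [0,0,0],"delta_rot": [0,0,0]},{"dp": [0,0,0],"delta_rot": [0,0,0]},{"dp": [0,0,0],"delta_rot": [0,0,0]},{"dp": [0,0,0],"delta_rot": [0,0,0]},{"dp": [0,0,0],"delta_rot": [0,0,0]}]' --grip 1 --grip_force 50

```text
time_s: 4.05
ee_pos: [0.4917, 0.3741, 0.0086]
eef_rot: [[0.114, 0.002, -0.993], [0.993, 0.001, 0.114], [0.002, -1.0, -0.002]]
ft_force: [0.3, -1.2, 5.1]
finger_gap: 0.033
```

```bash
python3 - <<'E'
from h import *
s=status.state(); print(s["finger_gap"],s["ee_pos"],s["ft_force"])
# route: lift, then toward a viewing pose for the shaft
ph=np.arctan2(s["eef_rot"][1][0],s["eef_rot"][0][0]); print(np.degrees(ph))
go([s["ee_pos"][0],s["ee_pos"][1],.30],down(ph))
go([.53,-.09,.30],down(np.pi/2))
E
```

```text
0.03303773627595115 [0.49168711 0.37407387 0.00861714] [ 0.32122072 -1.18544783  5.06668717]
83.46195930139157
dp [0.0005, -0.2914, -0.0006] rot [0.0022, -0.0, 0.0016] rows 6.0
dp [-0.4562, -0.2919, -0.0915] rot [0.0022, -0.1141, 0.0015] rows 11.0
```

```bash
python3 - <<'E'
from h import *
go([.59,-.15,.30],down(np.pi/2))
E
```

```text
dp [-0.509, -0.2919, -0.158] rot [0.0022, -0.1141, 0.0015] rows 13.0
```

Emit:
drive_tool --steps '[{"dp": [0,-0.05,0],"delta_rot": [0.002,0,0.002]},{"dp": [0,-0.1,0],"delta_rot": [0.002,0,0.002]},{"dp": [0,-0.15,0],"delta_rot": [0.002,0,0.002]},{"dp": [-0.04,-0.19,-0.01],"delta_rot": [0.002,0.114,0.002]},{"dp": [-0.08,-0.22,-0.02],"delta_rot": [0.002,0.114,0.002]},{"dp": [-0.509,-0.292,-0.158],"delta_rot": [0.002,-0.114,0.002]},{"dp": [-0.509,-0.292,-0.158],"delta_rot": [0.002,-0.114,0.002]},{"dp": [-0.509,-0.292,-0.158],"delta_rot": [0.002,-0.114,0.002]},{"dp": [-0.509,-0.292,-0.158],"delta_rot": [0.002,-0.114,0.002]},{"dp": [-0.509,-0.292,-0.158],"delta_rot": [0.002,-0.114,0.002]},{"dp": [-0.509,-0.292,-0.158],"delta_rot": [0.002,-0.114,0.002]},{"dp": [-0.509,-0.292,-0.158],"delta_rot": [0.002,-0.114,0.002]},{"dp": [-0.509,-0.292,-0.158],"delta_rot": [0.002,-0.114,0.002]},{"dp": [-0.509,-0.292,-0.158],"delta_rot": [0.002,-0.114,0.002]},{"dp": [-0.509,-0.292,-0.158],"delta_rot": [0.002,-0.114,0.002]},{"dp": [-0.509,-0.292,-0.158],"delta_rot": [0.002,-0.114,0.002]},{"dp": [-0.509,-0.292,-0.158],"delta_rot": [0.002,-0.114,0.002]},{"dp": [-0.509,-0.292,-0.158],"delta_rot": [0.002,-0.114,0.002]},{"dp": [-0.509,-0.292,-0.158],"delta_rot": [0.002,-0.114,0.002]}]'

```text
time_s: 5.95
ee_pos: [0.59, -0.1475, 0.2996]
eef_rot: [[-0.003, -0.001, -1.0], [1.0, 0.001, -0.003], [0.001, -1.0, 0.001]]
ft_force: [-0.6, 0.8, -0.7]
finger_gap: 0.0332
```

```bash
python3 - <<'E'
from h import *
im,ci=snap("wrist","w2.png"); np.savez("w2.npz",**ci); s=status.state(); print(s["time_s"],np.round(s["ee_pos"],4),s["finger_gap"],s["ft_force"])
print(proj(ci,[[.670,-.1,.12],[.68,.03,.14]]))
E
```

```text
6.0 [ 0.5901 -0.148   0.2998] 0.03340280062219489 [-0.57003445 -0.30997929 -1.44236526]
[[369.76095186 304.93588758]
 [534.61877612 327.50185282]]
```

View pics/w2.png

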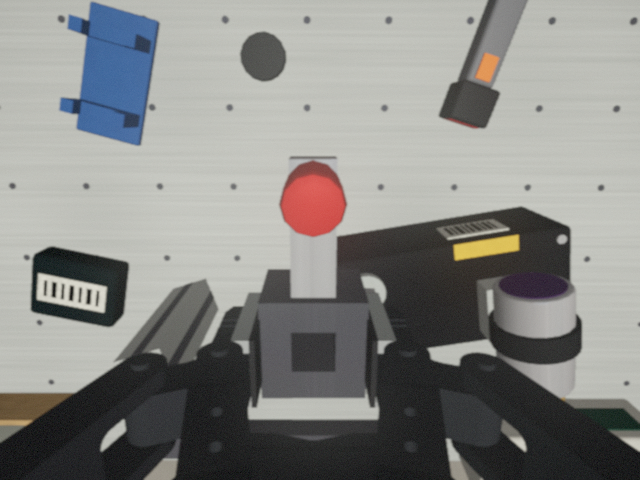

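Emit:
drive_tool --steps '[{"dp": [-0.04,0.04,0.08],"delta_rot": [0,0,0]},{"dp": [-0.04,0.04,0.08],"delta_rot": [0,0,0]},{"dp": [-0.04,0.04,0.08],"delta_rot": [0,0,0]},{"dp": [-0.04,0.04,0.08],"delta_rot": [0,0,0]},{"dp": [-0.04,0.04,0.08],"delta_rot": [0,0,0]}]'

```text
time_s: 6.5
ee_pos: [0.5117, -0.1871, 0.2607]
eef_rot: [[-0.005, 0.002, -1.0], [1.0, 0.001, -0.005], [0.001, -1.0, -0.002]]
ft_force: [0.3, 0.8, -1.8]
finger_gap: 0.0329
```

```bash
python3 - <<'E'
from h import *
im,ci=snap("wrist","w3.png"); np.savez("w3.npz",**ci); s=status.state(); print(s["time_s"],np.round(s["ee_pos"],4),s["finger_gap"])
u=proj(ci,[[.670,-.1,.12],[.68,.03,.14]]); print(u)
r=imaging.landmark_of("shaft_seat","wrist"); print(r[:2])
x,y=u[0].astype(int)
c=im[y-50:y+50,x-50:x+50]; c=cv2.resize(c,None,fx=6,fy=6,interpolation=cv2.INTER_CUBIC)
cv2.imwrite("pics/w3c.png",c); print(x-50,y-50)
E
```

```text
6.55 [ 0.512  -0.1871  0.2608] 0.03325440182942964
[[420.90904578 414.6653887 ]
 [596.01571782 444.10841803]]
[]
370 364
```

View pics/w3c.png

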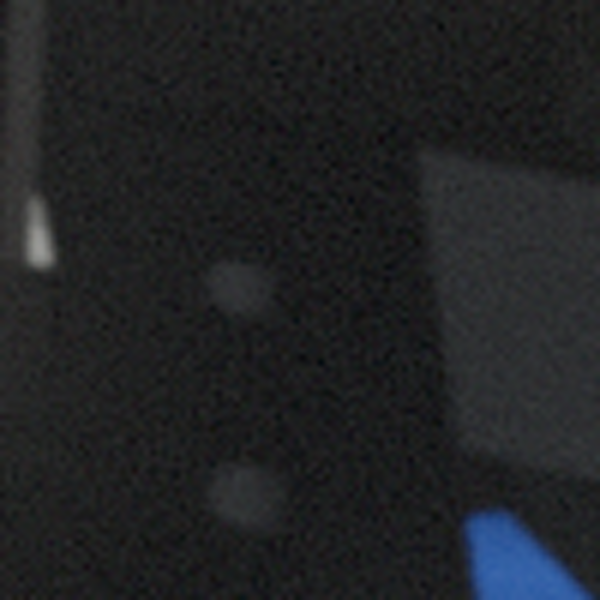

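Emit:
drive_tool --steps '[{"dp": [0.017,-0.02,-0.218],"delta_rot": [0,0.005,0.002]},{"dp": [0.017,-0.02,-0.218],"delta_rot": [0,0.005,0.002]},{"dp": [0.017,-0.02,-0.218],"delta_rot": [0,0.005,0.002]},{"dp": [0.017,-0.02,-0.218],"delta_rot": [0,0.005,0.002]},{"dp": [0.017,-0.02,-0.218],"delta_rot": [0,0.005,0.002]},{"dp": [0.017,-0.02,-0.218],"delta_rot": [0,0.005,0.002]},{"dp": [0.017,-0.02,-0.218],"delta_rot": [0,0.005,0.002]},{"dp": [0.017,-0.02,-0.218],"delta_rot": [0,0.005,0.002]}]'

```text
time_s: 7.4
ee_pos: [0.7292, -0.1694, 0.2812]
eef_rot: [[0.0, 0.001, -1.0], [1.0, -0.002, 0.0], [-0.002, -1.0, -0.001]]
ft_force: [-0.2, -0.5, -0.5]
finger_gap: 0.0331
```

```bash
python3 - <<'E'
from h import *
im,ci=snap("wrist","w4.png"); np.savez("w4.npz",**ci); s=status.state(); print(s["time_s"],np.round(s["ee_pos"],4),s["finger_gap"])
u=proj(ci,[[.670,-.1,.12],[.68,.03,.14]]); print(u)
r=imaging.landmark_of("shaft_seat","wrist"); print(r[:2])
x,y=u[0].astype(int)
x0,y0=x-40,max(y-45,0)
c=im[y0:y0+85,x0:x0+85]; c=cv2.resize(c,None,fx=5,fy=5,interpolation=cv2.INTER_CUBIC)
big=np.zeros((480,640+425,3),np.uint8); big[:,:640]=im; big[:425,640:]=c
cv2.imwrite("pics/w4c.png",cv2.resize(big,(800,361)) if 0 else big[:, 265:]); print(x0,y0)
E
```

```text
7.45 [ 0.7291 -0.1695  0.2815] 0.033274359893168855
[[412.73001094 134.79140773]
 [614.24067791 151.50826966]]
[{'centre': [0.6668, -0.0976, 0.0981], 'score': 0.63}]
372 89
```

View pics/w4c.png

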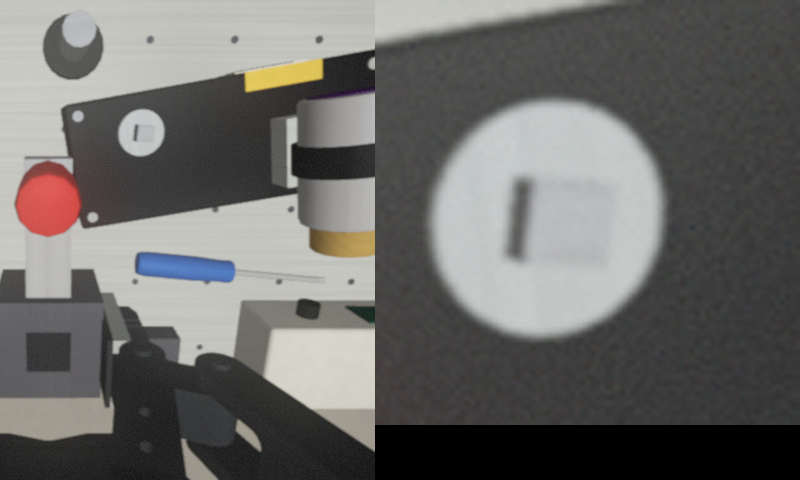

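```bash
python3 - <<'E'
from h import *
im=cv2.imread("pics/w4.png"); g=cv2.cvtColor(im,cv2.COLOR_BGR2GRAY)
c=im[116:148,390:424].astype(float); c=np.clip((c-120)*255/110,0,255).astype(np.uint8)
b=cv2.cvtColor(im,cv2.COLOR_BGR2LAB)[116:148,390:424,1].astype(float)
print(b.min(),b.max()); b=np.clip((b-b.min())*255/(b.max()-b.min()),0,255).astype(np.uint8)
out=np.hstack([cv2.resize(k,None,fx=11.5,fy=11.5,interpolation=cv2.INTER_CUBIC) for k in (c,cv2.merge([b]*3))])
print(out.shape); cv2.imwrite("pics/w4d.png",out)
gs=cv2.GaussianBlur(g,(0,0),.8).astype(float)[116:148,392:422]
gx=cv2.Sobel(gs,-1,1,0,scale=1/8);gy=cv2.Sobel(gs,-1,0,1,scale=1/8)
yy,xx=np.mgrid[116:148,392:422]; m=np.hypot(xx-408,yy-133)<13
z=((gx+1j*gy)**4/np.abs(gx+1j*gy)**3.)[m]; print("angle mod 90 (img cw)",np.degrees(np.angle(np.nansum(z)))/4)
E
```

```text
125.0 130.0
(368, 782, 3)
angle mod 90 (img cw) 6.726783459258838<stdin>:11: RuntimeWarning: invalid value encountered in divide
```

View pics/w4d.png

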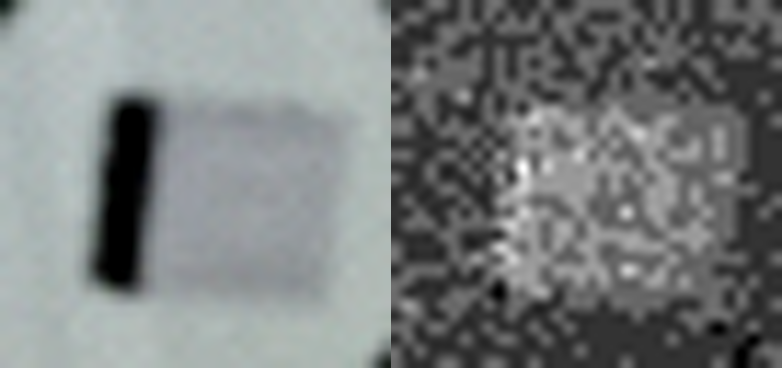

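```bash
python3 - <<'E'
from h import *
from scipy.optimize import least_squares
ci=dict(np.load("w4.npz"))
P=lambda L:np.array(L)/11.5+[390,116]-.45
base=P([[115,97],[92,285]]); top=P([[157,100],[348,112],[328,298],[140,292]])
a=.006
# img right=+y, down=+x : corners UL=(-x,-y), UR=(-x,+y), LR, LL
sq=np.array([[-a,-a],[-a,a],[a,a],[a,-a]])
def model(q):
    c,s=np.cos(q[2]),np.sin(q[2]); w=sq@np.array([[c,s],[-s,c]])+q[:2]
    t=proj(ci,np.c_[w,np.full(4,.114)]); b=proj(ci,np.c_[w,np.full(4,.098)])
    return np.r_[(t-top).ravel(),(b[[0,3]]-base).ravel()]
r=least_squares(model,[.67,-.1,-.1]); print("shaft",r.x[:2],np.degrees(r.x[2]),r.fun.round(1))
cc=np.array([372+(547-375)/5,89+218/5.])-.4; print("collar",ray(ci,*cc,.098))
# mount top: screws + corners from w4c view (col+265)
for n,p in dict(corner_front=(63,107),corner_back=(84,228)).items(): print(n,ray(ci,p[0]+265,p[1],.09).round(4))
# crank in hand, in the tool frame (state at w2)
wc=dict(np.load("w2.npz")); C=np.array([[1,0,0],[0,-.28,.96],[0,-.96,-.28]])
s=status.state(); R=np.array(s["eef_rot"]); w={k:np.array(v,float) for k,v in imaging.camera_info("wrist").items()}
Rct=w["R"]@R; tct=w["R"]@np.array(s["ee_pos"])+w["t"]; tc=dict(w,R=Rct,t=tct)
px=np.array([[257,304],[370,304],[367,397],[260,397],[291,333],[337,333],[337,372],[291,372]],float)
b=.007;h=.017
M=np.array([[-h,0,h],[h,0,h],[h,0,-h],[-h,0,-h],[-b,0,b],[b,0,b],[b,0,-b],[-b,0,-b]])
f=lambda q:(proj(tc,M+q)-px)[4:].ravel()
r2=least_squares(f,[0,-.025,0]); print("crank top centre in tool",r2.x,r2.fun.round(1)); f2=lambda q:(proj(tc,M+q)-px)[:4].ravel(); r3=least_squares(f2,[0,-.025,0]);print(r3.x,r3.fun.round(1))
f3=lambda q:f([q[0],-.0254,q[1]]); print(least_squares(f3,[0,0]).x)
print(R.round(4).tolist())
E
```

```text
shaft [ 0.6691095  -0.10004428] -2.3418637287093773 [ 0.2 -0.1  0.3 -0.4  0.2  0.6 -0.   0.4 -0.6 -0.3 -0.1 -0.2]
collar [ 0.6690337  -0.10015892  0.098     ]
corner_front [ 0.6507 -0.1589  0.09  ]
corner_back [ 0.7459 -0.1407  0.09  ]
crank top centre in tool [-0.00024761 -0.02804485  0.00158386] [ 0.1 -0.4 -0.1 -0.5 -0.8  0.5  0.7  0.5]
[-0.0003992  -0.02591509  0.00047443] [ 0.6 -1.1 -0.6 -1.2 -1.5  1.2  1.5  1.2]
[-2.40113776e-04 -2.51880070e-05]
[[0.0006, 0.002, -1.0], [1.0, -0.002, 0.0006], [-0.002, -1.0, -0.002]]
```

```bash
python3 - <<'E'
from h import *
R=down(np.radians(87))
for z in(.2,.14):go([.6698,-.0999,z],R)
E
```

```text
dp [0.0698, 0.0814, 0.0595] rot [0.0021, 0.0518, -0.002] rows 3.0
dp [0.0699, 0.1414, 0.0596] rot [0.0021, 0.0518, -0.002] rows 4.0
```

Emit:
drive_tool --steps '[{"dp": [0.07,0.01,0.0595],"delta_rot": [0.002,0.052,-0.002]},{"dp": [0.07,0.04,0.0595],"delta_rot": [0.002,0.052,-0.002]},{"dp": [0.07,0.08,0.0595],"delta_rot": [0.002,0.052,-0.002]},{"dp": [0.07,0.11,0.0595],"delta_rot": [0.002,0.052,-0.002]},{"dp": [0.07,0.13,0.0595],"delta_rot": [0.002,0.052,-0.002]},{"dp": [0.07,0.141,0.0595],"delta_rot": [0.002,0.052,-0.002]},{"dp": [0.07,0.141,0.0595],"delta_rot": [0.002,0.052,-0.002]},{"dp": [0.07,0.141,0.0595],"delta_rot": [0.002,0.052,-0.002]},{"dp": [0.07,0.141,0.0595],"delta_rot": [0.002,0.052,-0.002]}]'

```text
time_s: 8.4
ee_pos: [0.671, -0.1003, 0.1423]
eef_rot: [[0.053, 0.003, -0.999], [0.999, -0.0, 0.053], [-0.0, -1.0, -0.003]]
ft_force: [-0.3, 0.1, 0.7]
finger_gap: 0.033
```

```bash
python3 - <<'E'
from h import *
print(status.state()["ft_force"],status.state()["ee_pos"]);R=down(np.radians(87))
for z in(.122,.112,.102):go([.6698,-.0999,z],R)
E
```

```text
[-0.29539374  0.06755589  0.67724052] [ 0.67100465 -0.10025241  0.14231408]
dp [0.0003, 0.0203, 0.0013] rot [0.0033, -0.0005, -0.0001] rows 1.0
dp [0.0003, 0.0303, 0.0013] rot [0.0033, -0.0005, -0.0001] rows 1.0
dp [0.0003, 0.0403, 0.0014] rot [0.0033, -0.0005, -0.0001] rows 1.0
```

Emit:
drive_tool --steps '[{"dp": [0.0003,0.008,0.0013],"delta_rot": [0.003,0,0]},{"dp": [0.0003,0.014,0.0013],"delta_rot": [0.003,0,0]},{"dp": [0.0003,0.019,0.0013],"delta_rot": [0.003,0,0]},{"dp": [0.0003,0.023,0.0013],"delta_rot": [0.003,0,0]},{"dp": [0.0003,0.027,0.0013],"delta_rot": [0.003,0,0]},{"dp": [0.0003,0.027,0.0013],"delta_rot": [0.003,0,0]},{"dp": [0.0003,0.027,0.0013],"delta_rot": [0.003,0,0]}]'

```text
time_s: 9.1
ee_pos: [0.6698, -0.0999, 0.1152]
eef_rot: [[0.053, 0.0, -0.999], [0.999, -0.0, 0.053], [-0.0, -1.0, -0.0]]
ft_force: [0.8, -0.6, -0.8]
finger_gap: 0.0334
```

Emit:
drive_tool --steps '[{"dp": [0,0.004,0],"delta_rot": [0,0,0]},{"dp": [0,0.007,0],"delta_rot": [0,0,0]},{"dp": [0,0.01,0],"delta_rot": [0,0,0]},{"dp": [0,0.0125,0],"delta_rot": [0,0,0]},{"dp": [0,0.0135,0],"delta_rot": [0,0,0]},{"dp": [0,0.0135,0],"delta_rot": [0,0,0]}]'

```text
time_s: 9.7
ee_pos: [0.6697, -0.0998, 0.1027]
eef_rot: [[0.053, -0.0, -0.999], [0.999, 0.0, 0.053], [0.0, -1.0, 0.0]]
ft_force: [-2.6, 0.6, 5.0]
finger_gap: 0.0333
```

Emit:
drive_tool --steps '[{"dp": [0,0.0015,0],"delta_rot": [0,0,0]},{"dp": [0,0.002,0],"delta_rot": [0,0,0]},{"dp": [0,0.002,0],"delta_rot": [0,0,0]}]'

```text
time_s: 10.0
ee_pos: [0.6697, -0.0999, 0.1027]
eef_rot: [[0.053, 0.0, -0.999], [0.999, 0.001, 0.053], [0.001, -1.0, -0.0]]
ft_force: [-5.6, 1.3, 9.8]
finger_gap: 0.0332
```

Emit:
drive_tool --steps '[{"dp": [0,0,0],"delta_rot": [0,0,0]},{"dp": [0,0,0],"delta_rot": [0,0,0]},{"dp": [0,0,0],"delta_rot": [0,0,0]},{"dp": [0,0,0],"delta_rot": [0,0,0]},{"dp": [0,0,0],"delta_rot": [0,0,0]},{"dp": [0,-0.03,0],"delta_rot": [0,0,0]},{"dp": [0,-0.07,0],"delta_rot": [0,0,0]},{"dp": [0,-0.12,0],"delta_rot": [0,0,0]},{"dp": [0,-0.16,0],"delta_rot": [0,0,0]},{"dp": [0,-0.16,0],"delta_rot": [0,0,0]},{"dp": [0,-0.16,0],"delta_rot": [0,0,0]}]' --grip 0

```text
time_s: 11.1
ee_pos: [0.6701, -0.1002, 0.2637]
eef_rot: [[0.053, 0.002, -0.999], [0.999, 0.001, 0.053], [0.001, -1.0, -0.002]]
ft_force: [-0.8, 0.4, -0.6]
finger_gap: 0.0854
```

```bash
python3 - <<'E'
from h import *
im,ci=snap("wrist"); s=status.state(); print(s["time_s"],s["ee_pos"],s["finger_gap"])
print([(np.round(d["centre"],4),d["score"]) for d in imaging.landmark_of("crank","wrist")[:2]])
X=[[.6691,-.1,.128],[.6691-.052,-.1+.0027,.152]]; print("seated expectation hub top, handle top",proj(ci,X).round(1).tolist())
cv2.imwrite("pics/w5.png",im); np.savez("w5.npz",**ci)
# approach for scanner view
for c in ["scene","side"]:
    snap(c)
    print(c,[(np.round(d["centre"],4).tolist(),round(d["score"],2)) for d in imaging.landmark_of("scanner",c)[:1]+imaging.landmark_of("crank",c)[:1]])
go([.46,.02,.26],down(np.pi/2))
E
```

```text
11.15 [ 0.66924644 -0.09983485  0.2618094 ] 0.08557909659999935
[(array([ 0.6677, -0.0997,  0.0954]), 0.81), (array([0.8103, 0.0192, 0.0009]), 0.25)]
seated expectation hub top, handle top [[313.8, 223.6], [313.9, 148.8]]
scene [([0.4497, 0.023, -0.0006], 0.79), ([0.812, 0.0163, -0.0039], 0.72)]
side [([0.4773, 0.196, 0.0006], 0.71), ([0.6702, -0.0983, 0.0923], 0.85)]
dp [0.1087, 0.0021, 0.2154] rot [-0.0015, -0.0531, 0.0011] rows 5.0
```

View pics/w5.png

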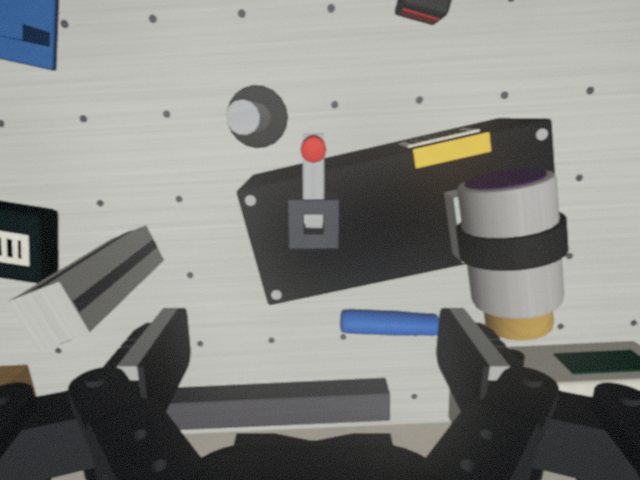

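```bash
python3 - <<'E'
from h import *
im=cv2.imread("pics/w5.png"); ci=dict(np.load("w5.npz")); hsv=cv2.cvtColor(im,cv2.COLOR_BGR2HSV)
m=cv2.inRange(hsv,(20,90,120),(35,255,255)); m[:100]=0;m[200:]=0;m[:,:390]=0
n,l,st,ce=cv2.connectedComponentsWithStats(m); k=1+st[1:,4].argmax()
pts=cv2.findNonZero((l==k).astype(np.uint8))[:,0].astype(float); print(st[k])
W=np.array([ray(ci,u,v,.0905) for u,v in pts])[:,:2]; c=W.mean(0); ev=np.linalg.svd(W-c,full_matrices=0)
d=ev[2][0]; d*=np.sign(d[1]); p=(W-c)@ev[2].T; print("stripe",c,"yaw",np.degrees(np.arctan2(-d[0],d[1])),np.ptp(p,axis=0))
sh=np.array([.6691,-.1001]); v=c-sh
# stripe centre in mount: y=+45, x about -50+w/2
w=np.ptp(p[:,1]); m0=np.array([-.05+w/2+.02,.11]); print("yaw by shaft->stripe",np.degrees(np.arctan2(v[1],v[0])-np.arctan2(m0[1],m0[0])),np.linalg.norm(v),np.linalg.norm(m0))
go([.49,.02,.27],down(np.pi/2))
E
```

```text
[ 412  132   80   37 1647]
stripe [0.62793901 0.00456488] yaw 9.718712331742866 [0.05775062 0.0153816 ]
yaw by shaft->stripe 10.003252155237274 0.1124676174332912 0.11223947747584012
dp [0.1103, -0.008, 0.1855] rot [-0.0015, -0.0531, 0.0011] rows 5.0
```

Emit:
drive_tool --steps '[{"dp": [0.11,-0.01,0.1855],"delta_rot": [-0.0015,-0.053,0.001]},{"dp": [0.11,-0.01,0.1855],"delta_rot": [-0.0015,-0.053,0.001]},{"dp": [0.11,-0.01,0.1855],"delta_rot": [-0.0015,-0.053,0.001]},{"dp": [0.11,-0.01,0.1855],"delta_rot": [-0.0015,-0.053,0.001]},{"dp": [0.11,-0.01,0.1855],"delta_rot": [-0.0015,-0.053,0.001]},{"dp": [0.11,-0.01,0.1855],"delta_rot": [-0.0015,-0.053,0.001]},{"dp": [0.11,-0.01,0.1855],"delta_rot": [-0.0015,-0.053,0.001]},{"dp": [0.11,-0.01,0.1855],"delta_rot": [-0.0015,-0.053,0.001]}]'

```text
time_s: 12.3
ee_pos: [0.4909, 0.0186, 0.272]
eef_rot: [[0.002, 0.0, -1.0], [1.0, -0.001, 0.002], [-0.001, -1.0, -0.001]]
ft_force: [0.2, 0.8, 0.1]
finger_gap: 0.0854
```

```bash
python3 - <<'E'
from h import *
im,ci=snap("wrist","w6.png"); np.savez("w6.npz",**ci); s=status.state(); print(s["time_s"],s["ee_pos"])
print([(np.round(d["centre"],4),d["score"]) for d in imaging.landmark_of("scanner","wrist")[:2]])
c=im[40:340,200:440]; 
cv2.imwrite("pics/w6c.png",cv2.resize(c,None,fx=2,fy=2,interpolation=cv2.INTER_CUBIC))
E
```

```text
12.35 [0.49090609 0.01862352 0.2719205 ]
[(array([ 0.4448,  0.0231, -0.0022]), 0.84)]
```

View pics/w6c.png

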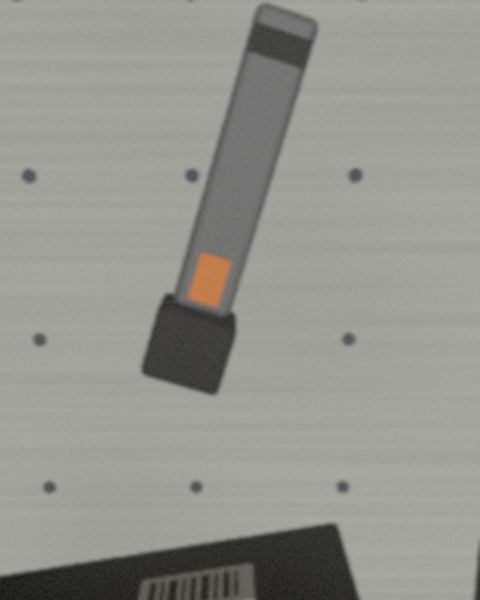

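```bash
python3 - <<'E'
from h import *
from scipy.optimize import least_squares
ci=dict(np.load("w6.npz"))
px=np.array([[256,6],[318,24],[143,374],[216,394],[166,296],[236,317]])/2+[200,40]-.25
# image left=-y => with scanner x pointing image-down, scanner -y on left
M=np.array([[-.085,-.014,.03],[-.085,.014,.03],[.085,-.019,.04],[.085,.019,.04],[.05,-.019,.04],[.05,.019,.04]])
f=lambda q:(proj(ci,M@Ro.from_euler("z",q[2]).as_matrix().T+[q[0],q[1],0])-px).ravel()
r=least_squares(f,[.447,.023,-.3]); x,y,t=r.x; print(x,y,np.degrees(t),r.fun.round(1))
R=down(t+np.pi/2)
for z in(.08,.012): go([x,y,z],R)
# scan pose: tool yaw 100deg
ym=np.radians(10); l=np.array([.6185,.0026]); o=l-(.06+.085)*np.array([np.cos(ym),np.sin(ym)]); print("scanner origin for scan",o,"underside z .035")
E
```

```text
0.441433472906307 0.020264342481314077 -16.788218311367785 [ 0.9 -4.8  1.5 -3.4 -2.   0.3  0.9  1.6 -3.4  3.4  1.9  4.7]
dp [0.0017, 0.1918, 0.0493] rot [0.0, 0.2909, -0.0008] rows 4.0
dp [0.0017, 0.2598, 0.0493] rot [0.0, 0.2909, -0.0008] rows 6.0
scanner origin for scan [ 0.47570288 -0.02257899] underside z .035
```

```bash
python3 - <<'E'
from h import *
from scipy.optimize import least_squares
ci=dict(np.load("w6.npz"))
T=lambda L:np.array(L,float)/2+[200,40]-.25
rear=T([[287,13]]); head=T([[143,374],[216,394]]); eL=T([[247,50],[176,295]]); eR=T([[302,68],[231,313]])
def f(q,full=True):
    A=Ro.from_euler("z",q[2]).as_matrix(); P=lambda m:proj(ci,np.array(m)@A.T+[q[0],q[1],0])
    def line(y,e):
        a,b=P([[-.085,y,.03],[.05,y,.03]]); d=(b-a)/np.linalg.norm(b-a); return (e-a)@np.array([-d[1],d[0]])
    return np.r_[(P([[.085,-.019,.04],[.085,.019,.04]])-head).ravel(),line(-.014,eL),line(.014,eR),.5*(P([[-.085,0,.03]])-rear)[0,1]]
r=least_squares(f,[.447,.023,-.3]); print(r.x,np.degrees(r.x[2]),r.fun.round(1))
x,y,t=r.x
for z in(.08,.012): go([x,y,z],down(t+np.pi/2))
E
```

```text
[ 0.44106399  0.02075964 -0.29273778] -16.772639407600987 [-1.4 -0.1  1.5  1.2 -1.7 -0.9  2.1  0.4 -1.8]
dp [0.0021, 0.1918, 0.0497] rot [0.0, 0.2906, -0.0008] rows 4.0
dp [0.0022, 0.2598, 0.0497] rot [0.0, 0.2906, -0.0008] rows 6.0
```

Emit:
drive_tool --steps '[{"dp": [0.0022,0.05,0.048],"delta_rot": [0,0.29,0]},{"dp": [0.0022,0.1,0.048],"delta_rot": [0,0.29,0]},{"dp": [0.0022,0.14,0.048],"delta_rot": [0,0.29,0]},{"dp": [0.0022,0.18,0.048],"delta_rot": [0,0.29,0]},{"dp": [0.0022,0.21,0.048],"delta_rot": [0,0.29,0]},{"dp": [0.0022,0.24,0.048],"delta_rot": [0,0.29,0]},{"dp": [0.0022,0.258,0.048],"delta_rot": [0,0.29,0]},{"dp": [0.0022,0.263,0.048],"delta_rot": [0,0.29,0]},{"dp": [0.0022,0.263,0.048],"delta_rot": [0,0.29,0]},{"dp": [0.0022,0.263,0.048],"delta_rot": [0,0.29,0]}]'

```text
time_s: 13.4
ee_pos: [0.4439, 0.0205, 0.0095]
eef_rot: [[0.289, 0.002, -0.957], [0.957, -0.001, 0.289], [-0.0, -1.0, -0.002]]
ft_force: [-0.1, 0.2, 0.9]
finger_gap: 0.0855
```

Emit:
drive_tool --steps '[{"dp": [0,0,0],"delta_rot": [0,0,0]},{"dp": [0,0,0],"delta_rot": [0,0,0]},{"dp": [0,0,0],"delta_rot": [0,0,0]},{"dp": [0,0,0],"delta_rot": [0,0,0]},{"dp": [0,0,0],"delta_rot": [0,0,0]},{"dp": [0,0,0],"delta_rot": [0,0,0]},{"dp": [0,0,0],"delta_rot": [0,0,0]},{"dp": [0,0,0],"delta_rot": [0,0,0]}]' --grip 1 --grip_force 60

```text
time_s: 14.2
ee_pos: [0.4444, 0.0207, 0.0101]
eef_rot: [[0.289, 0.002, -0.957], [0.957, -0.0, 0.289], [0.0, -1.0, -0.002]]
ft_force: [-0.1, 0.8, 6.4]
finger_gap: 0.0267
```

```bash
python3 - <<'E'
from h import *
s=status.state(); print(s["time_s"],s["ee_pos"],s["finger_gap"],s["ft_force"])
R=np.array(s["eef_rot"]); print("tool x yaw",np.degrees(np.arctan2(R[1,0],R[0,0])))
go([s["ee_pos"][0],s["ee_pos"][1],.06],down(np.arctan2(R[1,0],R[0,0])))
E
```

```text
14.2 [0.44441899 0.02070762 0.01012154] 0.026718077226337955 [-0.14278782  0.81702847  6.39344473]
tool x yaw 73.22603804077904
dp [0.0, -0.0499, -0.0001] rot [0.0024, -0.0, 0.0005] rows 1.0
```

```bash
python3 - <<'E'
from h import *
go([.4715,-.0234,.0451],down(np.radians(100)))
E
```

```text
dp [-0.0344, -0.0349, -0.0387] rot [0.0025, -0.4673, -0.0001] rows 4.0
```

Emit:
drive_tool --steps '[{"dp": [0,-0.02,0],"delta_rot": [0.0025,0,0]},{"dp": [0,-0.04,0],"delta_rot": [0.0025,0,0]},{"dp": [-0.01,-0.045,-0.01],"delta_rot": [0.0025,-0.12,0]},{"dp": [-0.02,-0.045,-0.02],"delta_rot": [0.0025,-0.24,0]},{"dp": [-0.03,-0.04,-0.03],"delta_rot": [0.0025,-0.36,0]},{"dp": [-0.0344,-0.035,-0.0387],"delta_rot": [0.0025,-0.467,0]},{"dp": [-0.0344,-0.035,-0.0387],"delta_rot": [0.0025,-0.467,0]},{"dp": [-0.0344,-0.035,-0.0387],"delta_rot": [0.0025,-0.467,0]},{"dp": [-0.0344,-0.035,-0.0387],"delta_rot": [0.0025,-0.467,0]},{"dp": [-0.0344,-0.035,-0.0387],"delta_rot": [0.0025,-0.467,0]}]'

```text
time_s: 15.2
ee_pos: [0.4711, -0.0227, 0.0453]
eef_rot: [[-0.174, -0.0, -0.985], [0.985, 0.0, -0.174], [0.0, -1.0, 0.0]]
ft_force: [-0.4, -0.6, -2.9]
finger_gap: 0.0265
```

```bash
python3 - <<'E'
from h import *
im,ci=snap("wrist"); s=status.state(); print(s["time_s"],s["ee_pos"],s["finger_gap"],s["ft_force"]); np.savez("w7.npz",**ci)
sd,cs=snap("side"); print("label proj side",proj(cs,[[.6185,.0026,.055],[.4708,-.0234,.065]]))
print([(np.round(d["centre"],4),d["score"]) for n in("scanner","label") for d in imaging.landmark_of(n,"side")[:2]])
b=cv2.resize(sd[210:330,180:340],None,fx=2.5,fy=2.5,interpolation=cv2.INTER_CUBIC)
a=cv2.resize(im,(400,300)); cv2.imwrite("pics/w7.png",np.hstack([a,b]))
cv2.imwrite("pics/w7w.png",im)
E
```

```text
15.25 [ 0.47121208 -0.02280849  0.04527869] 0.02662726182764985 [-0.6109307   0.72189364 -1.22114204]
label proj side [[298.41144026 269.31348932]
 [246.34832464 300.75957999]]
[(array([ 0.4717, -0.0219,  0.0379]), 0.9), (array([ 0.4796, -0.3405,  0.0257]), 0.55), (array([0.6187, 0.0062, 0.0545]), 0.66)]
```

View pics/w7.png

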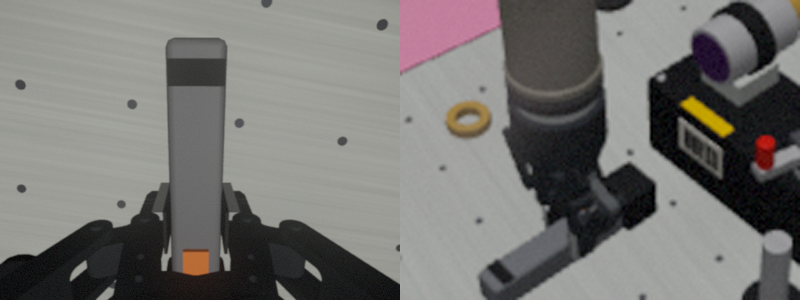

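Emit:
drive_tool --steps '[{"dp": [0,0,0],"delta_rot": [0,0,0]},{"dp": [0,0,0],"delta_rot": [0,0,0]},{"dp": [0,0,0],"delta_rot": [0,0,0]},{"dp": [0,0,0],"delta_rot": [0,0,0]},{"dp": [0,0,0],"delta_rot": [0,0,0]},{"dp": [0,0,0],"delta_rot": [0,0,0]},{"dp": [0,0,0],"delta_rot": [0,0,0]},{"dp": [0,0,0],"delta_rot": [0,0,0]},{"dp": [0,0,0],"delta_rot": [0,0,0]},{"dp": [0,0,0],"delta_rot": [0,0,0]},{"dp": [0,0,0],"delta_rot": [0,0,0]},{"dp": [0,0,0],"delta_rot": [0,0,0]},{"dp": [0,0,0],"delta_rot": [0,0,0]},{"dp": [0,0,0],"delta_rot": [0,0,0]},{"dp": [0,0,0],"delta_rot": [0,0,0]},{"dp": [0,0,0],"delta_rot": [0,0,0]},{"dp": [0,0,0],"delta_rot": [0,0,0]},{"dp": [0,0,0],"delta_rot": [0,0,0]}]'

```text
time_s: 17.2
ee_pos: [0.4714, -0.0231, 0.0453]
eef_rot: [[-0.174, 0.0, -0.985], [0.985, -0.0, -0.174], [-0.0, -1.0, -0.0]]
ft_force: [0.2, 0.1, -1.8]
finger_gap: 0.0267
```

```bash
python3 - <<'E'
from h import *
go([.52,-.19,.26],down(np.radians(95)))
E
```

```text
dp [-0.1728, -0.2147, -0.0189] rot [0.0001, 0.0873, -0.0] rows 6.0
```

Emit:
drive_tool --steps '[{"dp": [0,-0.03,0.01],"delta_rot": [0,0,0]},{"dp": [0,-0.07,0.01],"delta_rot": [0,0,0]},{"dp": [0,-0.12,0],"delta_rot": [0,0,0]},{"dp": [0,-0.16,0],"delta_rot": [0,0,0]},{"dp": [-0.04,-0.19,0],"delta_rot": [0,0.03,0]},{"dp": [-0.08,-0.21,-0.01],"delta_rot": [0,0.05,0]},{"dp": [-0.12,-0.215,-0.015],"delta_rot": [0,0.087,0]},{"dp": [-0.173,-0.215,-0.019],"delta_rot": [0,0.087,0]},{"dp": [-0.173,-0.215,-0.019],"delta_rot": [0,0.087,0]},{"dp": [-0.173,-0.215,-0.019],"delta_rot": [0,0.087,0]},{"dp": [-0.173,-0.215,-0.019],"delta_rot": [0,0.087,0]}]'

```text
time_s: 18.3
ee_pos: [0.5199, -0.1887, 0.2597]
eef_rot: [[-0.089, -0.001, -0.996], [0.996, 0.001, -0.089], [0.001, -1.0, 0.001]]
ft_force: [0.0, 1.2, -1.3]
finger_gap: 0.0266
```

```bash
python3 - <<'E'
from h import *
im,ci=snap("wrist","w8.png"); np.savez("w8.npz",**ci); s=status.state(); print(s["time_s"],s["ee_pos"],s["finger_gap"])
u=proj(ci,[[.482,-.34,.02]])[0]; print(u)
print([(n,np.round(d["centre"],4),d["score"]) for n in("cradle","cradle_seat") for d in imaging.landmark_of(n,"wrist")[:1]])
x0=int(max(0,u[0]-100));y0=int(max(0,u[1]-100)); c=im[y0:y0+200,x0:x0+200]; print(x0,y0)
cv2.imwrite("pics/w8c.png",cv2.resize(c,None,fx=3,fy=3,interpolation=cv2.INTER_CUBIC))
hsv=cv2.cvtColor(im,cv2.COLOR_BGR2HSV); m=cv2.inRange(hsv,(100,120,40),(125,255,255))
print(cv2.boundingRect(m))
E
```

```text
18.35 [ 0.52000805 -0.18818623  0.25981174] 0.026878560622343575
[147.47266433 141.0177158 ]
[('cradle', array([ 0.4829, -0.3399,  0.0006]), 0.87), ('cradle_seat', array([ 0.4827, -0.342 ,  0.0285]), 0.65)]
47 41
(94, 64, 374, 410)
```

View pics/w8c.png

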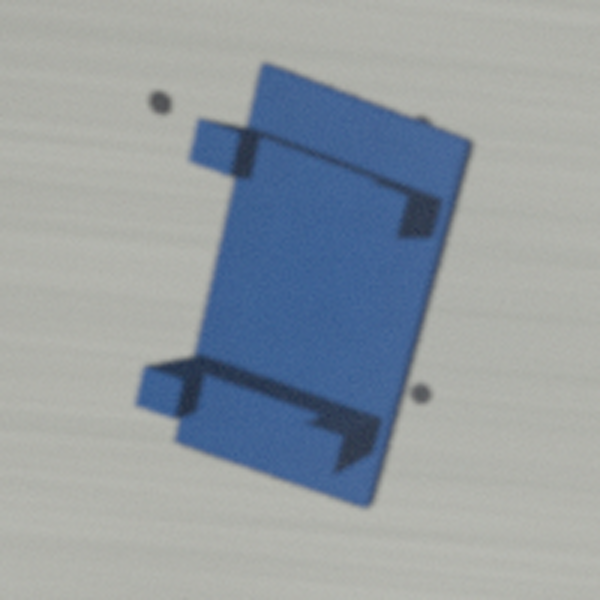

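```bash
python3 - <<'E'
from h import *
from scipy.optimize import least_squares
ci=dict(np.load("w8.npz"))
px=np.array([[263,64],[473,140],[370,508],[176,441]])/3+[47,41]-.33
M=np.array([[-.06,-.032,.008],[-.06,.032,.008],[.06,.032,.008],[.06,-.032,.008]])
f=lambda q:(proj(ci,M@Ro.from_euler("z",q[2]).as_matrix().T+[q[0],q[1],0])-px).ravel()
r=least_squares(f,[.482,-.34,0]); x,y,t=r.x; print(r.x,np.degrees(t),r.fun.round(1))
A=Ro.from_euler("z",t).as_matrix()
# predicted cheek inner-top points in crop px for comparison
C=np.array([[sx*.035+d,sy*.0175,.044] for sx in(-1,1) for d in(-.006,.006) for sy in(-1,1)])
print(((proj(ci,C@A.T+[x,y,0])+.33-[47,41])*3).round(0).tolist())
s=status.state(); TR=np.array(s["eef_rot"])
# scanner in hand: head/rear offset; TCP over cradle
for z in(.16,.0401+.004,.0401): go([x+.001,y,z],down(t+np.pi/2))
E
```

```text
[ 0.48126638 -0.33933658 -0.26316167] -15.078053036277415 [-0.2 -1.7  0.5 -0.2  0.3  1.4 -0.7  1. ]
[[244.0, 133.0], [371.0, 181.0], [234.0, 178.0], [360.0, 224.0], [188.0, 380.0], [308.0, 423.0], [178.0, 420.0], [298.0, 462.0]]
dp [-0.1471, 0.1, 0.0513] rot [-0.0004, 0.3535, 0.001] rows 4.0
dp [-0.1472, 0.2159, 0.0513] rot [-0.0004, 0.3535, 0.001] rows 6.0
dp [-0.1472, 0.2199, 0.0513] rot [-0.0004, 0.3535, 0.001] rows 6.0
```

Emit:
drive_tool --steps '[{"dp": [-0.05,0,0.02],"delta_rot": [0,0.12,0]},{"dp": [-0.1,0.02,0.035],"delta_rot": [0,0.24,0]},{"dp": [-0.147,0.05,0.0513],"delta_rot": [0,0.3535,0.001]},{"dp": [-0.147,0.09,0.0513],"delta_rot": [0,0.3535,0.001]},{"dp": [-0.147,0.13,0.0513],"delta_rot": [0,0.3535,0.001]},{"dp": [-0.147,0.16,0.0513],"delta_rot": [0,0.3535,0.001]},{"dp": [-0.147,0.18,0.0513],"delta_rot": [0,0.3535,0.001]},{"dp": [-0.147,0.18,0.0513],"delta_rot": [0,0.3535,0.001]},{"dp": [-0.147,0.18,0.0513],"delta_rot": [0,0.3535,0.001]}]'

```text
time_s: 19.35
ee_pos: [0.4829, -0.3385, 0.0804]
eef_rot: [[0.259, 0.0, -0.966], [0.966, 0.0, 0.259], [0.0, -1.0, -0.0]]
ft_force: [0.2, -0.3, 0.0]
finger_gap: 0.0268
```

```bash
python3 - <<'E'
from h import *
print(status.state()["ee_pos"],status.state()["finger_gap"])
for z in(.06,.041,.039): go([.4823,-.3393,z],down(np.radians(74.92)))
E
```

```text
[ 0.48293587 -0.33854114  0.08042508] 0.02675231486996801
dp [-0.0009, 0.0204, 0.0004] rot [0.0, 0.0014, 0.0001] rows 1.0
dp [-0.0009, 0.0394, 0.0004] rot [0.0, 0.0014, 0.0001] rows 1.0
dp [-0.0009, 0.0414, 0.0004] rot [0.0, 0.0014, 0.0001] rows 1.0
```

Emit:
drive_tool --steps '[{"dp": [-0.0009,0.01,0.0004],"delta_rot": [0,0.0014,0]},{"dp": [-0.0009,0.02,0.0004],"delta_rot": [0,0.0014,0]},{"dp": [-0.0009,0.026,0.0004],"delta_rot": [0,0.0014,0]},{"dp": [-0.0009,0.032,0.0004],"delta_rot": [0,0.0014,0]},{"dp": [-0.0009,0.037,0.0004],"delta_rot": [0,0.0014,0]},{"dp": [-0.0009,0.0395,0.0004],"delta_rot": [0,0.0014,0]},{"dp": [-0.0009,0.0395,0.0004],"delta_rot": [0,0.0014,0]},{"dp": [-0.0009,0.0395,0.0004],"delta_rot": [0,0.0014,0]}]'

```text
time_s: 20.15
ee_pos: [0.4824, -0.3395, 0.0411]
eef_rot: [[0.26, 0.0, -0.966], [0.966, -0.0, 0.26], [-0.0, -1.0, -0.0]]
ft_force: [-0.7, 0.6, -2.0]
finger_gap: 0.0264
```

Emit:
drive_tool --steps '[{"dp": [0,0.001,0],"delta_rot": [0,0,0]},{"dp": [0,0.0015,0],"delta_rot": [0,0,0]},{"dp": [0,0.0015,0],"delta_rot": [0,0,0]}]'

```text
time_s: 20.45
ee_pos: [0.4826, -0.3397, 0.0402]
eef_rot: [[0.26, 0.001, -0.966], [0.966, -0.0, 0.26], [-0.0, -1.0, -0.001]]
ft_force: [0.1, 1.1, 2.5]
finger_gap: 0.0268
```

Emit:
drive_tool --steps '[{"dp": [0,0,0],"delta_rot": [0,0,0]},{"dp": [0,0,0],"delta_rot": [0,0,0]},{"dp": [0,0,0],"delta_rot": [0,0,0]},{"dp": [0,0,0],"delta_rot": [0,0,0]},{"dp": [0,0,0],"delta_rot": [0,0,0]},{"dp": [0,-0.02,0],"delta_rot": [0,0,0]},{"dp": [0,-0.06,0],"delta_rot": [0,0,0]},{"dp": [0,-0.11,0],"delta_rot": [0,0,0]},{"dp": [0,-0.16,0],"delta_rot": [0,0,0]},{"dp": [0,-0.2,0],"delta_rot": [0,0,0]},{"dp": [0,-0.2,0],"delta_rot": [0,0,0]},{"dp": [0,-0.2,0],"delta_rot": [0,0,0]},{"dp": [0,-0.2,0],"delta_rot": [0,0,0]}]' --grip 0

```text
time_s: 21.75
ee_pos: [0.4817, -0.3389, 0.2387]
eef_rot: [[0.26, -0.001, -0.966], [0.966, 0.001, 0.26], [0.001, -1.0, 0.002]]
ft_force: [0.6, -0.1, -0.9]
finger_gap: 0.0853
```

```bash
python3 - <<'E'
from h import *
s=status.state(); print(s["time_s"],s["ee_pos"],s["finger_gap"],s["ft_force"])
ims=[]
for c in["wrist","side","scene"]:
    im,ci=snap(c); 
    for n in["scanner","cradle_seat","crank","short_post","lens_cap","extrusion","iris","tall_post"]:
        print(c,n,[(np.round(d["centre"],3).tolist(),round(d["score"],2)) for d in imaging.landmark_of(n,c)[:1]])
    u=proj(ci,[[.4813,-.3393,.04]])[0].astype(int); r=100 if c=="wrist" else 60
    y0,x0=np.clip(u[1]-r,0,480-2*r),np.clip(u[0]-r,0,640-2*r); ims.append(cv2.resize(im[y0:y0+2*r,x0:x0+2*r],(266,266)))
cv2.imwrite("pics/final.png",np.hstack(ims))
E
```

```text
21.75 [ 0.48174881 -0.33886195  0.23868788] 0.08534602030527216 [ 0.5860866  -0.05288011 -0.87041268]
wrist scanner [([0.482, -0.34, 0.027], 0.74)]
wrist cradle_seat []
wrist crank []
wrist short_post [([0.596, -0.146, 0.001], 0.91)]
wrist lens_cap [([0.702, -0.403, -0.002], 0.38)]
wrist extrusion [([0.72, -0.279, -0.0], 0.66)]
wrist iris []
wrist tall_post []
side scanner [([0.482, -0.337, 0.03], 0.87)]
side cradle_seat [([0.484, -0.336, 0.027], 0.88)]
side crank []
side short_post [([0.599, -0.149, 0.002], 0.88)]
side lens_cap [([0.463, -0.193, -0.001], 0.55)]
side extrusion [([0.72, -0.28, 0.002], 0.96)]
side iris [([0.474, 0.198, -0.002], 0.67)]
side tall_post [([0.691, 0.293, 0.0], 0.57)]
scene scanner [([0.488, -0.338, 0.032], 0.64)]
scene cradle_seat [([0.484, -0.341, 0.031], 0.89)]
scene crank [([0.674, -0.102, 0.099], 0.8)]
scene short_post [([0.598, -0.15, -0.001], 0.8)]
scene lens_cap [([0.46, -0.198, 0.001], 0.49)]
scene extrusion [([0.722, -0.283, 0.002], 0.85)]
scene iris [([0.478, 0.197, -0.0], 0.49)]
scene tall_post [([0.692, 0.298, 0.002], 0.9)]
```

```bash
python3 -c "
from bench import job; print(job.job_done())"
```

```text
the job is handed in; nothing more can be done
None
```

All three parts are done, and I handed the job in after about 22 s of robot time, with the robot holding nothing and clear of everything. The hand-in gives no verdict.

- **Crank:** It went onto the shaft without resistance and stopped at the expected seat height. Pressing about 2 mm further raised the force from 5 to 10 N with no movement, so I take it as fully home. After release, its position in the wrist picture matched the seated position. Later estimates put its base at 95–99 mm, against the seat at 98 mm.
- **Scan:** I held the scanner level and square to the front of the mount for about 2 s. The window was about 6.5 cm from the label. By my calculation the beam met the label within a few mm of its centre; my two estimates of the label's position differ by about 3.5 mm sideways.
- **Cradle:** The scanner is released in the cradle. Three cameras put its origin within about 7 mm of the seat along the table, at 27–32 mm height against a nominal 30 mm.
- **Lens and other items:** I never went near the lens, and the contact forces stayed small. The short post, extrusion, tall post, iris and lens cap were re-checked by the detectors. The first three are within about 5 mm of their starting positions. I took no start reading for the cap and iris, but found them with nothing disturbed near them.

**Checks that failed or disagreed:**
- The wrist camera once reported a "lens cap" at the lens case, at low confidence.
- The crank was not detected in the last side and wrist pictures, but it was in the scene picture.
- I could not view the final picture because the picture limit was reached, so the last checks rest on detector numbers.

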